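# Bed a clamped block onto its parallels

### The job

The aluminium block clamped in the bench vise rides crooked and too high above its two steel parallels, and one parallel has slid out endways: first push that one back in until its ends are level with its twin's. Then take the brass-footed tamper and with it, never with the gripper itself, tap the block gently down wherever it still stands high until it beds firmly on both parallels along its whole length and they no longer slide. Finally stand the tamper upright on the bench clear of the vise, the parallels still level, and leave the jar, wrench and collar where they are.

Things in the scene. Friction and masses are not known exactly. Their poses are not given: they have to be found in the camera images.
- vise: Grey machine vise, fixed on a 165 mm wide packing board that lifts it 1 to 9 mm off the bench; screw on its -x side. Origin: its underside, midway between the jaws; x across the jaws, y along them. Heights above the origin: bed 30 mm (85 mm wide in y), jaw tops 70 mm, lugs 12 mm (out to y -75 and +75). Jaws 90 mm long in y, faces at x -20 and +20, backs at x -66 and +62 mm.
- workpiece: Aluminium block 40 (x) x 100 (y) x 32 (z) mm, 0.28 to 0.42 kg, between the jaws, axes as the vise's. Origin: centre of its underside. Starts 4 to 7 mm too high and rocked end to end by up to 0.05 rad. Held by the jaws' friction: it can only go up, down or rock, and stays within 1 mm of where it is left. Seated, it is level on the parallels, underside 54 mm and top 86 mm above the vise's origin.
- left_top (a point): Point on the block's top, on its centre line, 34 mm from its middle towards +y: where to tap its left end. The block yields to a downward push of about 3 to 10 N; once seated the push rises steeply, as on a rigid surface.
- right_top (a point): The same, 34 mm from the block's middle towards -y. Pushing one end down may leave or tip the other up: a push of 15 to 25 N at each end in turn, both ends twice, seats the block. More than 40 N would mark it.
- parallel_a: Plain steel bar 10 (x) x 160 (y) x 24 (z) mm, 0.28 kg, loose on the vise bed under the block, along the vise's y, 13 mm to the -x or +x side of its middle (the two may be swapped). Origin: centre of its underside. At home its ends are at y -80 and +80 mm in the vise's frame. One bar starts at home (2 mm), the other 20 to 34 mm too far to +y; it slides at 1 to 3 N.
- parallel_b: The twin of parallel_a, same size and description, on the other side of the vise's middle.
- tamper: Hand tamper standing on the bench on the vise's -y side: brass foot 32 mm across, 36 mm high, thin neck, then a round wooden handle 26 mm across from 46 to 132 mm above the foot's flat face. 0.32 kg. Origin: centre of the foot's face, z up the handle. Held by the handle, it taps with the foot's face.
- jar: Bystander: glass jar with a steel cap, 70 mm across, 100 mm high; origin at the centre of its underside.
- wrench: Bystander: steel wrench 190 mm long lying flat on the bench; origin under its middle, length along its x.
- collar: Bystander: dark steel collar 56 mm across and 40 mm high; origin at the centre of its underside.

How it is judged (in metres and radians):
On the way, in this order (a step that is already met when the one before it is completed fails the run):
1. both parallels are at home under the block, ends level within 8 mm of the vise's middle (y of parallel_a in the frame of vise between -0.008 and 0.008 m and y of parallel_b in the frame of vise between -0.008 and 0.008 m), for 0.2 s.
2. the block is seated on both parallels (z of left_top in the frame of vise between 0.083 and 0.0867 m and z of right_top in the frame of vise between 0.083 and 0.0867 m and contact force between workpiece and parallel_a above 1 N and contact force between workpiece and parallel_b above 1 N), for 0.2 s.
At the end, for the whole second after the job is handed in: Block down: both tap points 83 to 86.7 mm above the vise's origin (seated 86), bearing on each parallel with over 1 N. Parallels along the vise (0.08 rad), middles within 8 mm of its middle in y. Tamper upright (0.1 rad), still, on the bench, over 100 mm from the vise's middle (all of step 1 and all of step 2 and angle between the y axis of each of parallel_a, parallel_b and the y axis of vise, either way round below 0.08 rad and angle between tamper's own z axis and vertical below 0.1 rad and height (world z) of tamper between -0.004 and 0.004 m and linear speed of tamper below 0.02 m/s and horizontal distance between tamper and vise above 0.1 m); the robot touches nothing.
It fails at once if the block is struck or pressed with more than 40 N (contact force between tamper and workpiece above 40 N).
It fails at once if the gripper touches the block (more than 2 N) (contact force between any of the fingers, the arm and workpiece above 2 N).
It fails at once if a bystander is moved by more than 20 mm (distance of any of jar, wrench, collar from where it was at the start of the episode above 0.02 m).
It also fails if it takes over 72 s, if anything falls off the work surface, if the arm or the gripper's body presses on something with over 40 N, if the wrist force passes 120 N, or if a joint passes its speed limit or range.

### The arm

A 6-joint arm with a two-finger parallel gripper is mounted at the origin on the work surface. World frame = base frame: x ahead of the robot, y to its left, z up, the work surface at z = 0. Lengths are in mm, angles in rad, forces in N, time in s.
With the tool pointing down it reaches from about 400 to 925 mm from the base axis. Payload 12.5 kg.
Tool frame: the origin (TCP) lies between the finger pads; the fingertips stand 14 mm ahead of it and the grasp point (between the pads) lies 5 mm behind it; x points along the fingers, y is the direction in which the jaws open and shut, and the axes are right-handed (so a half turn about x gives the same grasp; the last joint's range is limited). The gripper opens to 95 mm and grips with 3 to 60 N. Pads are 20 mm wide; open, the fingers measure 119 mm over their backs; the gripper's body (75 mm by 180 mm) begins 59 mm behind the grasp point.
Start: joints at [1.145, 0.491, 1.559, -0, 1.092, -0.106], TCP at [196.468, 593.334, 228.661] pointing down, gripper open.
Joint ranges: [-3.1, 3.1], [-0.84, 2.19], [0.05, 2.79], [-1.13, 4.28], [0.06, 2.93], [-2.69, 2.69]. Speed limits (rad/s): [2.22, 2.22, 2.79, 3.14, 3.14, 3.14].

### API

Orientations are given as [roll, pitch, yaw] about the fixed x, y, z axes, in that order (R = Rz(yaw) Ry(pitch) Rx(roll)).
In Python, from cell import env, cams gives the robot as it stands.
- The arm moves only by the tool carry_out, never from a script. Its arguments are lists of equal length, an entry for each row: "grip": the closure, from -1 (fully open) to 1 (shut); "linear": the shift along the tool's x, y, z scaled (see below), a list of three; "turn": the turn about the tool's x scaled (see below). In form: {"grip": [grip, ...], "linear": [[tx, ty, tz], ...], "turn": [turn, ...]}. A call has 1 to 5 rows; each row shifts and turns the commanded pose from where the row before left it, along the tool's axes as they then stand; what a row does not reach is not made up. The controller multiplies each number of a shift by 0.5 m and each number of a turn by 180 degrees. A row lasts 1/10 s, in which the tool goes at most 50 mm and 8.59 degrees, less where a joint would pass 70% of its speed; a pose out of reach is approached as far as the arm can. A call with a number of a shift or a turn outside -1 to 1 is refused whole. A call with a gripper value outside its range is refused whole. The fingers move at their own pace and stop on an object; the grip force is fixed at half the most. Time passes only in rows, so rows that do not move let the fingers close. It gives the time, the measured TCP pose, the force and the opening at its end, in the units of the state.
- env.state(): the state, without advancing time (a new reading comes with each control period).
- cams.read_camera(name): name is "scene" or "top" or "wrist"; returns the picture (400x640x3 uint8, blue, green, red); there is no depth.
- cams.camera_info(name): a dict with "fx", "fy", "cx", "cy" (pixels), "dist" ([k1, k2, p1, p2, k3] as OpenCV has them; the pictures are not rectified), "view" (4x4, takes a point from world to camera coordinates). Camera axes: x right, y down, z forward; pixel columns grow to the right and rows downward; lengths in mm; the calibration is good to about 2 mm. A picture is of the moment at which its call begins: read the wrist's pose just before it. camera_info takes no time and is no camera call; for the wrist camera it gives the pose at the moment of the call.
- env.job_done(): hands the job in, once; it reports no verdict.
The state is a dict: "t": time; "joints": joint angles; "qvel": joint speeds; "tau": joint torques, N m; "eef_pos": TCP position; "tcp_rot": TCP orientation; "ft_force": force on the tool from outside, world axes, zero at the start; "moment": the same for the moment, N m; "opening": opening from 0.0 (shut) to 1.0 (fully open).
Only numpy, scipy, OpenCV 4.12 (cv2) and the standard library are available. Lean on these libraries where they do the work, as an engineer would, in place of code of your own. Each camera call takes 0.05 s, during which the arm holds its last target. There are 200 camera calls.

## Working session

There is one attempt and no reset: what is moved stays moved. The work goes in short steps, Python scripts to look and compute and a tool call to move; the robot and the scene stay as the last step left them, time stands still between calls to the robot, and variables do not carry over. Pictures are saved under pics/ and viewed, about 8 in all and at most 12, crops included, and the job is handed in when it is done.

Besides the shell and the picture viewer there is one more tool, called after ">>>" as name([rows], argument=value, ...), one row to a line, values as JSON. carry_out: Moves the arm, as the interface text tells. Shifts and turns lie within -1 to 1; 1 stands for 0.5 m of shift or 180 degrees of turn. Its arguments: {"type":"object","properties":{"grip":{"type":"array"},"linear":{"type":"array"},"turn":{"type":"array"}},"required":["grip","linear","turn"]}

```bash
ls; mkdir -p pics; cat > h.py <<'E'
import numpy as np, cv2
from cell import env, cams
def snap(n,f):
    s=env.state(); i=cams.camera_info(n); im=cams.read_camera(n); cv2.imwrite(f,im); np.savez(f[:-4]+'.npz',K=K(i),d=np.array(i['dist'],float),V=np.array(i['view'])); return im
def K(i): return np.array([[i['fx'],0,i['cx']],[0,i['fy'],i['cy']],[0,0,1.]])
def load(f): z=np.load(f[:-4]+'.npz'); return z['K'],z['d'],z['V']
def ray(f,uv):
    k,d,V=load(f); p=cv2.undistortPoints(np.array(uv,float).reshape(-1,1,2),k,d).reshape(-1,2)
    r=np.c_[p,np.ones(len(p))]@V[:3,:3]; o=-V[:3,:3].T@V[:3,3]; return o,r
def onz(f,uv,z):
    o,r=ray(f,uv); return o+r*((z-o[2])/r[:,2])[:,None]
def proj(f,P):
    k,d,V=load(f); return cv2.projectPoints(np.array(P,float).reshape(-1,1,3),cv2.Rodrigues(V[:3,:3])[0],V[:3,3],k,d)[0].reshape(-1,2)
E
python3 - <<'E'
from h import *
for n in ['scene','top','wrist']:
    snap(n,f'pics/{n}0.png'); k,d,V=load(f'pics/{n}0.png'); print(n,k[0,0],d,-V[:3,:3].T@V[:3,3],V[2,:3])
print(env.state())
E
```

```text
pics
scene 419.58618947285447 [-0.0363158  0.         0.         0.         0.       ] [ 866.31614309 -305.76810723  821.68856309] [-0.37591768  0.33652482 -0.8633869 ]
top 397.0063724130671 [-0.0921602  0.         0.         0.         0.       ] [403.17487175  -5.99314165 995.51562013] [ 0.15262282 -0.01225267 -0.98820855]
wrist 330.0640214544531 [-0.06851292  0.          0.          0.          0.        ] [125.77519963 615.95469976 384.88732491] [ 0.25364461 -0.08528795 -0.96353016]
{'t': 0.15, 'joints': array([ 1.14543347e+00,  4.91415558e-01,  1.55931997e+00,  1.20856982e-05,
        1.09171351e+00, -1.05617321e-01]), 'qvel': array([ 0.00055135, -0.00153574, -0.00131334,  0.00159371,  0.00300705,
       -0.00040337]), 'tau': array([ 1.93882763e-03, -6.12894559e+01, -2.58279437e+01,  6.93231239e-02,
        4.73440485e-02, -4.04866012e-05]), 'eef_pos': array([196.36714943, 593.16773296, 228.19580474]), 'tcp_rot': array([-1.68893105,  1.56993987, -2.00868216]), 'ft_force': array([-0.656295  ,  0.15570515, -0.48344991]), 'moment': array([-0.02529663,  0.01073266,  0.0134917 ]), 'opening': 1.0016025578462877}
```

View pics/scene0.png

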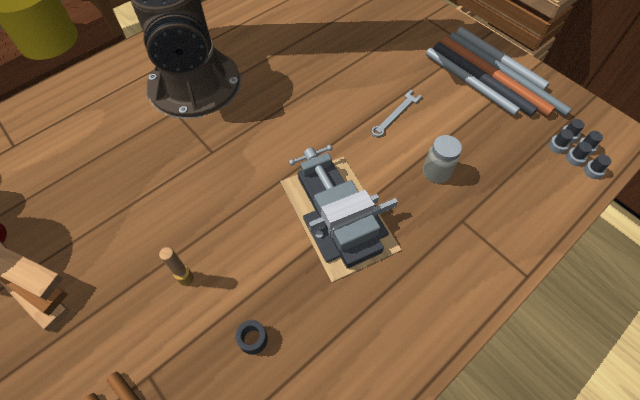

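View pics/top0.png

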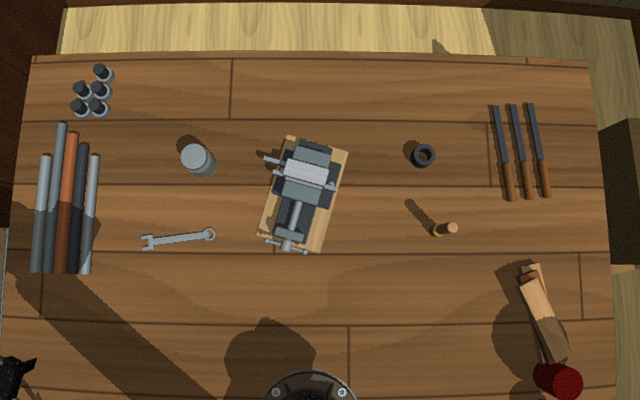

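The scene picture shows the vise at about (345,215), the tamper at (178,268), the collar at (252,337), the jar at (442,160) and the wrench at (397,113). One parallel sticks out towards +y, at about (390,203) in scene and (268,160) in top.

```bash
python3 - <<'E'
from h import *
a=cv2.imread('pics/top0.png')[125:225,250:350];b=cv2.imread('pics/scene0.png')[160:280,290:410]
c=np.hstack([cv2.resize(a,(400,400),interpolation=2),cv2.resize(b,(400,400),interpolation=2)]);cv2.imwrite('pics/c1.png',c)
print(onz('pics/top0.png',[(440,229),(453,226),(305,172),(423,156)],0),onz('pics/scene0.png',[(184,280)],0),onz('pics/scene0.png',[(166,253)],132),onz('pics/top0.png',[(453,227)],132))
E
```

```text
[[ 469.5083448  -330.31742408    0.        ]
 [ 477.14037393 -364.50421022    0.        ]
 [ 614.20012595   13.25015397    0.        ]
 [ 659.33606855 -293.40438581    0.        ]] [[ 466.11031745 -320.9617324     0.        ]] [[ 466.28086148 -315.78163632  132.        ]] [[ 465.12243921 -316.87200817  132.        ]]
```

View pics/c1.png

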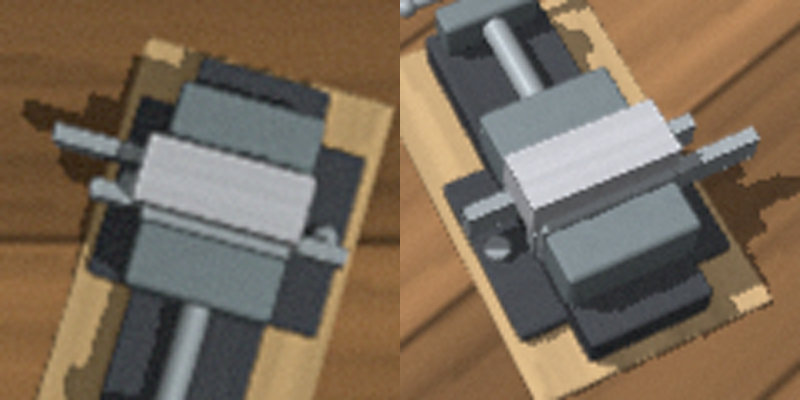

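The crop shows the +x bar protruding towards +y, with its end at about (264,159) in top. The block corners are visible in both views, so I'll triangulate them.

```bash
cat >> h.py <<'E'
def tri(obs):
    A=np.zeros((3,3));b=np.zeros(3)
    for f,uv in obs:
        o,r=ray(f,[uv]); r=r[0]/np.linalg.norm(r[0]); M=np.eye(3)-np.outer(r,r); A+=M;b+=M@o
    return np.linalg.solve(A,b)
E
python3 - <<'E'
from h import *
T='pics/top0.png';S='pics/scene0.png'
P=[tri([(T,a),(S,b)]) for a,b in [((288,158.25),(374,205)),((328.75,170),(330.5,222.4)),((324.5,185.75),(321.5,206.5)),((283.75,175),(365,190))]]
P=np.array(P);print(P.round(1),P.mean(0).round(1))
v=P[0]+P[3]-P[1]-P[2];u=P[0]+P[1]-P[2]-P[3];print(v/2,u/2,np.degrees(np.arctan2(v[1],v[0])),np.degrees(np.arctan2(u[1],u[0])))
for uv in [(264,157),(263.5,160.5)]: print(onz(T,[uv],59))
print('bar end scene', onz(S,[(290+755/3.333-120,160+130/3.333)],59))
R=cv2.Rodrigues
from scipy.spatial.transform import Rotation as Ro
print(Ro.from_euler('xyz',env.state()['tcp_rot']).as_matrix().round(3))
E
```

```text
[[627.2  51.6  92.4]
 [599.7 -42.5  96.2]
 [562.2 -32.7  97.8]
 [588.6  62.2  90.7]] [594.4   9.6  94.3]
[26.96931902 94.50779114 -5.42618165] [ 38.02502593 -10.1988508    0.07471281] 74.07305016400248 -15.014164198653445
[[638.2112095  111.85165461  59.        ]]
[[629.49583119 112.82889378  59.        ]]
bar end scene [[637.4496124  114.31873445  59.        ]]
[[-0.     0.314  0.949]
 [-0.001  0.949 -0.314]
 [-1.    -0.001 -0.   ]]
```

>>> carry_out([
  [0, -0.0545, 0.075],
  [0, -0.0545, 0.075],
  [0, -0.0545, 0.075],
  [0, -0.0545, 0.075],
  [0, -0.0545, 0.075],
], grip=[1, 1, 1, 1, 1], turn=[0, 0, 0, 0, 0])

```text
t: 0.65
eef_pos: [332.3, 403.4, 228.6]
tcp_rot: [-1.612, 1.571, -1.931]
ft_force: [1.5, -0.1, 0.3]
opening: 0.635
```

>>> carry_out([
  [0, -0.0545, 0.075],
  [0, -0.0545, 0.075],
  [0, -0.0545, 0.075],
  [0, -0.0545, 0.075],
  [0, -0.0545, 0.075],
], grip=[1, 1, 1, 1, 1], turn=[0, 0, 0, 0, 0])

```text
t: 1.15
eef_pos: [467.6, 215.0, 228.6]
tcp_rot: [1.503, 1.571, 1.183]
ft_force: [1.1, 0.1, 0.0]
opening: 0.214
```

>>> carry_out([
  [0, -0.0545, 0.075],
  [0, -0.0545, 0.075],
  [0, -0.0545, 0.075],
  [0, -0.0545, 0.075],
  [0, -0.05, 0.0],
], grip=[1, 1, 1, 1, 1], turn=[0, 0, 0, 0, -0.0156])

```text
t: 1.65
eef_pos: [569.7, 39.6, 227.9]
tcp_rot: [0.049, 1.57, -0.223]
ft_force: [-0.2, -0.4, -0.8]
opening: 0.004
```

>>> carry_out([
  [0, 0, 0],
], grip=[1], turn=[0])

```text
t: 1.75
eef_pos: [566.8, 39.8, 228.0]
tcp_rot: [-2.725, 1.569, -2.998]
ft_force: [-0.0, -0.3, -0.5]
opening: 0.006
```

```bash
python3 - <<'E'
from h import *
a=snap('wrist','pics/w1.png');s=env.state();print(s['t'],s['eef_pos'],s['ft_force'],s['opening'])
from scipy.spatial.transform import Rotation as Ro
print(Ro.from_euler('xyz',env.state()['tcp_rot']).as_matrix().round(3))
E
```

```text
1.8 [566.8481348   41.25588153 228.29687499] [-0.18426593  0.65404792  0.09365599] 0.0050524304676219005
[[-0.001  0.27   0.963]
 [ 0.     0.963 -0.27 ]
 [-1.    -0.    -0.001]]
```

View pics/w1.png

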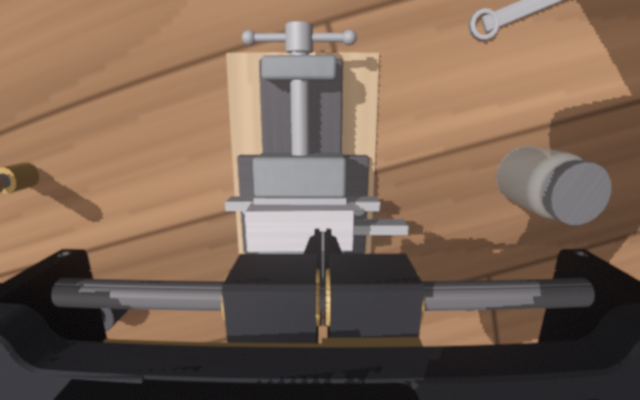

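The wrist view shows the vise square to the image, where up is vise -x and right is +y. The twin bar's ends are at about (226,204) and (380,204), and the stray bar's +y end is at about (408,230).

```bash
python3 - <<'E'
from h import *
f='pics/w1.png';T='pics/top0.png'
th=np.arctan2(.963,.27);yv=np.array([np.cos(th),np.sin(th)]);xv=np.array([yv[1],-yv[0]])
a=cv2.imread(f)[190:245,215:420];cv2.imwrite('pics/c2.png',cv2.resize(a,(800,215),interpolation=2))
for z in (54,59,64):
  P=onz(f,[(226.5,202),(380,202),(408.5,228),(354.5,208),(246,208)],z)[:,:2]
  m=(P[0]+P[1])/2;print(z,P.round(1).tolist(),np.hypot(*(P[1]-P[0])),np.c_[(P-m)@xv,(P-m)@yv].round(1).tolist(),np.degrees(np.arctan2(*(P[1]-P[0])[::-1])))
E
```

```text
54 [[559.0, -63.5], [602.3, 91.3], [638.8, 114.4], [601.4, 64.0], [570.7, -45.8]] 160.7358215909896 [[0.0, -80.4], [-0.0, 80.4], [28.9, 112.4], [6.5, 53.9], [6.6, -60.1]] 74.37260149839636
59 [[558.0, -61.6], [600.7, 90.8], [636.6, 113.5], [599.8, 63.9], [569.6, -44.2]] 158.30688600830672 [[0.0, -79.2], [-0.0, 79.2], [28.5, 110.7], [6.4, 53.0], [6.5, -59.2]] 74.37260149839636
64 [[557.1, -59.8], [599.0, 90.3], [634.5, 112.7], [598.2, 63.9], [568.5, -42.6]] 155.87795042562382 [[0.0, -77.9], [-0.0, 77.9], [28.0, 109.0], [6.3, 52.2], [6.4, -58.3]] 74.37260149839634
```

View pics/c2.png

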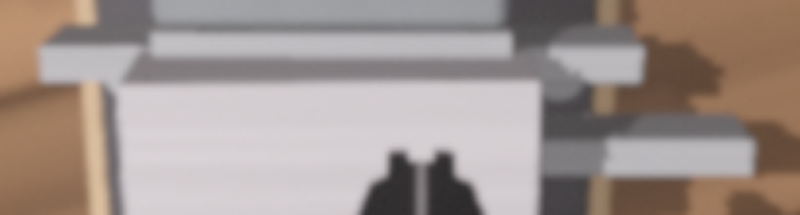

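```bash
python3 - <<'E'
from h import *
f='pics/w1.png'
yv=np.array([.2695,.963]);xv=np.array([yv[1],-yv[0]])
tcp=np.array([566.85,41.26])
for z in (55,59,63):
  P=onz(f,[(225.3,206),(379.9,206),(408.6,230)],z)[:,:2]
  m=(P[0]+P[1])/2;print(z,P.round(1).tolist(),np.hypot(*(P[1]-P[0])),np.c_[(P-m)@xv,(P-m)@yv].round(1).tolist(),'from tcp',np.c_[(P-tcp)@xv,(P-tcp)@yv].round(1).tolist())
E
```

```text
55 [[562.5, -65.9], [606.2, 90.1], [640.6, 113.8]] 161.96606977782025 [[0.0, -81.0], [-0.0, 81.0], [26.8, 113.1]] from tcp [[24.7, -104.3], [24.7, 57.6], [51.5, 89.8]]
59 [[561.7, -64.3], [604.8, 89.7], [638.9, 113.2]] 160.0021131328893 [[0.0, -80.0], [-0.0, 80.0], [26.5, 111.8]] from tcp [[23.5, -103.1], [23.5, 56.9], [50.0, 88.7]]
63 [[560.9, -62.8], [603.5, 89.4], [637.1, 112.5]] 158.03815648795828 [[0.0, -79.0], [-0.0, 79.0], [26.1, 110.4]] from tcp [[22.3, -101.8], [22.3, 56.2], [48.5, 87.6]]
```

>>> carry_out([
  [0, 0.08, 0.0333],
  [0, 0.08, 0.0333],
  [0, 0.08, 0.0333],
  [0, 0, 0],
  [0.06, 0, 0],
], grip=[1, 1, 1, 1, 1], turn=[0, 0, 0, 0, 0])

```text
t: 2.3
eef_pos: [648.5, 147.2, 201.1]
tcp_rot: [0.418, 1.565, 0.15]
ft_force: [1.1, -0.3, -0.2]
opening: 0.006
```

>>> carry_out([
  [0.08, 0, 0],
  [0.08, 0, 0],
  [0.08, 0, 0],
  [0.028, 0, 0],
  [0, 0, 0],
], grip=[1, 1, 1, 1, 1], turn=[0, 0, 0, 0, 0])

```text
t: 2.8
eef_pos: [646.3, 145.1, 63.2]
tcp_rot: [-2.785, 1.567, -3.055]
ft_force: [0.6, 0.5, 0.4]
opening: 0.003
```

```bash
python3 - <<'E'
from h import *
a=snap('wrist','pics/w2.png');s=env.state();b=snap('scene','pics/s2.png');print(s['t'],s['eef_pos'],s['ft_force'])
cv2.imwrite('pics/c3.png',np.hstack([cv2.resize(a,(480,300)),cv2.resize(b[130:280,290:450],(320,300),interpolation=2)]))
E
```

```text
2.85 [647.31139392 145.13457002  65.09671493] [ 0.43892345 -0.03744059  0.91628689]
```

View pics/c3.png

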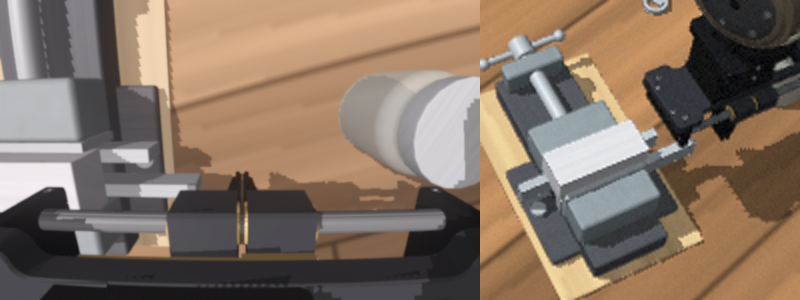

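Fingers are shut and in line with the stray bar, about 33 mm from the TCP to the bar end. Pushing now.

>>> carry_out([
  [0, -0.016, 0],
  [0, -0.016, 0],
  [0, -0.01, 0],
  [0, -0.01, 0],
  [0, -0.01, 0],
], grip=[1, 1, 1, 1, 1], turn=[0, 0, 0, 0, 0])

```text
t: 3.4
eef_pos: [639.1, 114.4, 65.0]
tcp_rot: [0.713, 1.57, 0.442]
ft_force: [1.0, 2.3, 1.6]
opening: 0.004
```

>>> carry_out([
  [0, -0.01, 0],
  [0, -0.01, 0],
  [0, -0.01, 0],
  [0, -0.01, 0],
  [0, 0, 0],
], grip=[1, 1, 1, 1, 1], turn=[0, 0, 0, 0, 0])

```text
t: 3.9
eef_pos: [633.4, 94.8, 64.5]
tcp_rot: [-2.437, 1.57, -2.708]
ft_force: [0.3, -0.1, -0.3]
opening: 0.007
```

```bash
python3 - <<'E'
from h import *
a=snap('wrist','pics/w3.png');s=env.state();print(s['t'],s['eef_pos'],s['ft_force'])
d=s['eef_pos'][:2]-[566.85,41.26];print(d@[.963,-.2695],d@[.2695,.963])
c=a[150:310,100:360];cv2.imwrite('pics/c4.png',cv2.resize(c,(780,480),interpolation=2))
E
```

```text
3.95 [633.34821252  94.97666267  64.43876488] [-1.05340071 -0.5158203  -0.63611106]
49.561138065468434 69.6504144236274
```

View pics/c4.png

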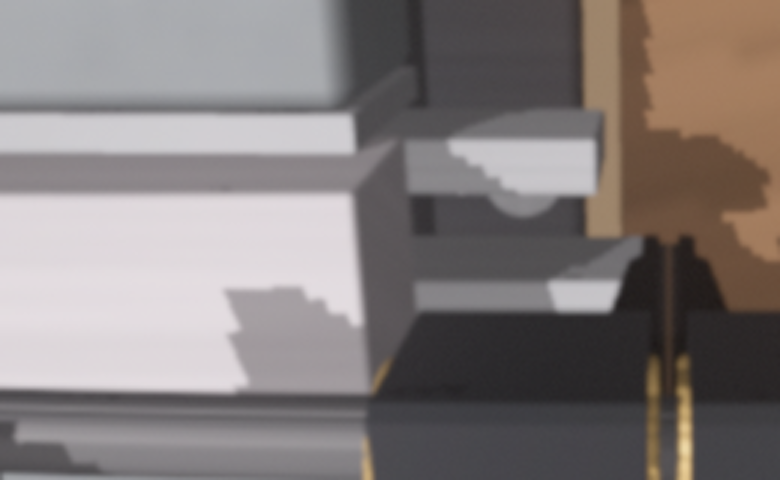

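The bar has moved in, but its end is hidden by the finger at about crop (625,290). The twin's end is at crop (600,165). I'll back off to measure.

>>> carry_out([
  [0, 0.04, 0],
  [0, 0, 0],
  [0, 0, 0],
], grip=[1, 1, 1], turn=[0, 0, 0])

```text
t: 4.25
eef_pos: [638.9, 115.7, 64.3]
tcp_rot: [-2.613, 1.57, -2.883]
ft_force: [-0.6, -0.5, 0.5]
opening: 0.004
```

```bash
python3 - <<'E'
from h import *
a=snap('wrist','pics/w4.png');s=env.state();print(s['t'],s['eef_pos'])
c=a[170:260,180:340];cv2.imwrite('pics/c5.png',cv2.resize(c,(800,450),interpolation=2))
E
```

```text
4.3 [638.82796444 115.26679741  64.36382326]
```

View pics/c5.png

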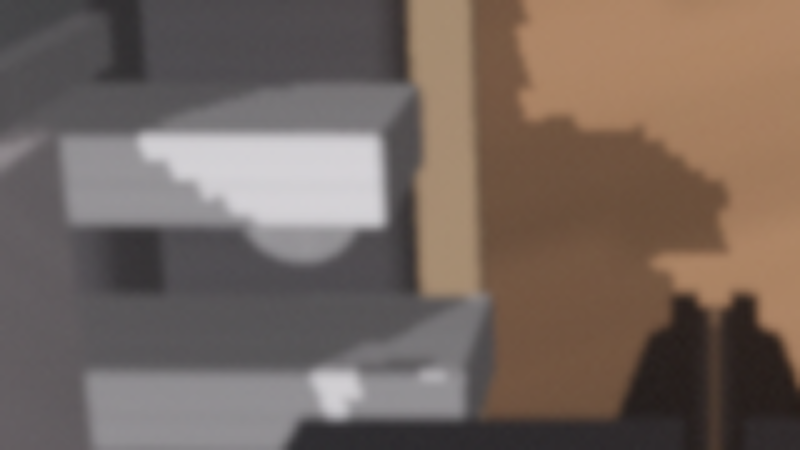

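```bash
python3 - <<'E'
from h import *
f='pics/w4.png'
yv=np.array([.2695,.963]);xv=np.array([yv[1],-yv[0]])
for z in (57,59,61):
  P=onz(f,[(256,196.4),(257.4,215),(273.4,244)],z)[:,:2]-[566.85,41.26]
  print(z,np.c_[P@xv,P@yv].round(1).tolist())
E
```

```text
57 [[19.2, 55.9], [29.3, 56.1], [45.7, 63.9]]
59 [[18.7, 56.3], [28.6, 56.5], [44.8, 64.2]]
61 [[18.1, 56.7], [28.0, 56.9], [44.0, 64.5]]
```

>>> carry_out([
  [0, -0.03, 0],
  [0, -0.01, 0],
  [0, -0.01, 0],
  [0, -0.008, 0],
  [0, 0, 0],
], grip=[1, 1, 1, 1, 1], turn=[0, 0, 0, 0, 0])

```text
t: 4.8
eef_pos: [631.2, 86.1, 64.7]
tcp_rot: [-2.465, 1.571, -2.737]
ft_force: [0.2, -0.9, -0.8]
opening: 0.002
```

>>> carry_out([
  [0, 0.04, 0],
  [0, 0, 0],
  [0, 0, 0],
], grip=[1, 1, 1], turn=[0, 0, 0])

```text
t: 5.1
eef_pos: [636.6, 107.1, 64.5]
tcp_rot: [-2.311, 1.571, -2.58]
ft_force: [-0.0, 0.1, -0.3]
opening: 0.005
```

```bash
python3 - <<'E'
from h import *
a=snap('wrist','pics/w5.png');s=env.state();print(s['t'],s['eef_pos'])
c=a[170:260,180:340];cv2.imwrite('pics/c6.png',cv2.resize(c,(800,450),interpolation=2))
f='pics/w5.png'
b=snap('scene','pics/s5.png')
E
```

```text
5.15 [636.52712918 106.7555332   64.52391976]
```

View pics/c6.png

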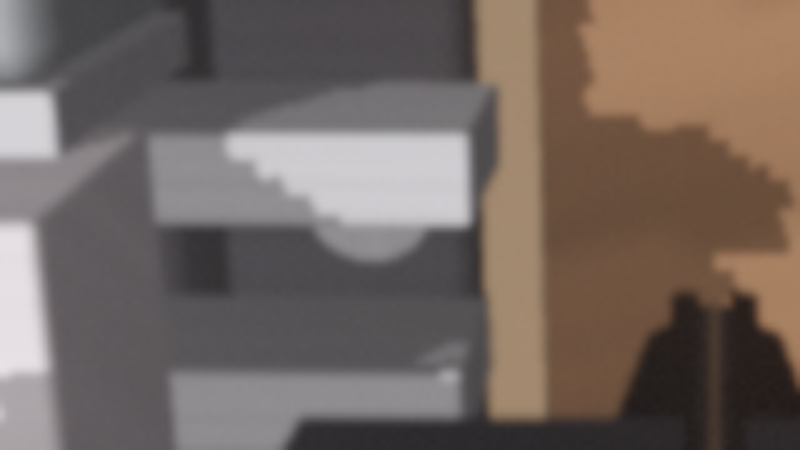

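The twin's end is at crop (471,180) and the pushed bar's at (463,372), so they are nearly level. I'll compute the difference and also the tamper grasp pose.

```bash
python3 - <<'E'
from h import *
f='pics/w5.png'
yv=np.array([.2695,.963]);xv=np.array([yv[1],-yv[0]])
P=onz(f,[(180+468/5,170+132/5),(180+474/5,170+45),(180+463/5,170+372/5)],59)[:,:2]-[566.85,41.26]
print(np.c_[P@xv,P@yv].round(1).tolist())
# tamper: masks for handle + foot
S='pics/s5.png';T='pics/top0.png'
for f,(x0,y0,x1,y1) in [('pics/scene0.png',(155,240,200,292)),(T,(425,215,465,242))]:
    im=cv2.imread(f); cv2.imwrite('pics/t_%s.png'%f[5:8],cv2.resize(im[y0:y1,x0:x1],None,fx=8,fy=8,interpolation=2))
a=cv2.imread('pics/t_sce.png');b=cv2.imread('pics/t_top.png');h=max(a.shape[0],b.shape[0])
c=np.zeros((h,a.shape[1]+b.shape[1],3),np.uint8);c[:a.shape[0],:a.shape[1]]=a;c[:b.shape[0],a.shape[1]:]=b;cv2.imwrite('pics/c7.png',c);print(c.shape)
tcp=env.state()['eef_pos'][:2];d=np.array([466,-318])-tcp;print(d@xv,d@yv)
print(onz(T,[(194,157)],100),onz(T,[(423,156)],20))
E
```

```text
[[18.8, 56.4], [28.8, 56.7], [45.2, 54.9]]
(416, 680, 3)
-49.802018821819615 -454.7240906086653
[[627.33541891 270.42681327 100.        ]] [[ 654.18976664 -287.63026759   20.        ]]
```

View pics/c7.png

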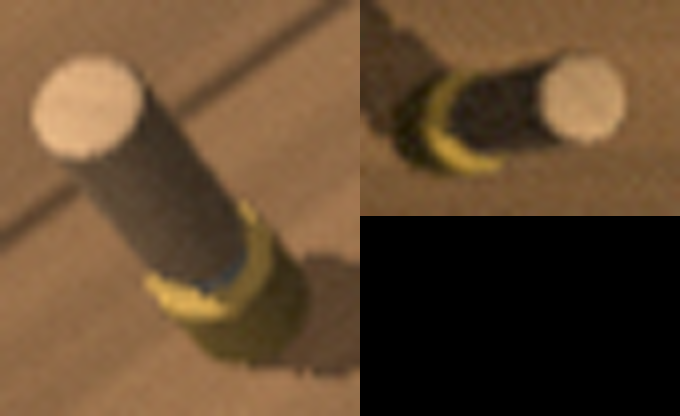

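Bars are level: 54.9 against 56.5 mm, with the twin at home. The tamper axis is at about (465.7, -316.3), so I'll fetch it.

>>> carry_out([
  [-0.09, 0, 0],
  [-0.09, 0, 0],
  [-0.09, 0, 0],
  [-0.03, 0, 0],
  [0, -0.09, -0.01],
], grip=[1, 1, 1, 1, -1], turn=[0, 0, 0, 0, 0])

```text
t: 5.7
eef_pos: [621.4, 66.5, 217.5]
tcp_rot: [0.383, 1.565, 0.116]
ft_force: [0.8, -0.7, -0.8]
opening: 0.045
```

>>> carry_out([
  [0, -0.09, -0.01],
  [0, -0.09, -0.01],
  [0, -0.09, -0.01],
  [0, -0.09, -0.01],
  [0, -0.09, -0.01],
], grip=[-1, -1, -1, -1, -1], turn=[0, 0, 0, 0, 0])

```text
t: 6.2
eef_pos: [534.4, -147.6, 214.8]
tcp_rot: [-0.077, 1.571, -0.348]
ft_force: [1.6, -1.6, 0.8]
opening: 0.448
```

>>> carry_out([
  [0, -0.09, -0.01],
  [0, -0.09, -0.01],
  [0, -0.09, -0.01],
  [0, -0.09, -0.01],
  [0, -0.09, -0.01],
], grip=[-1, -1, -1, -1, -1], turn=[0, 0, 0, 0, 0])

```text
t: 6.7
eef_pos: [450.0, -357.8, 214.7]
tcp_rot: [0.036, 1.571, -0.235]
ft_force: [0.6, 0.8, 0.1]
opening: 0.869
```

>>> carry_out([
  [0, 0, 0],
  [0, 0, 0],
], grip=[-1, -1], turn=[0, 0])

```text
t: 6.9
eef_pos: [450.5, -356.8, 214.4]
tcp_rot: [2.309, 1.57, 2.035]
ft_force: [0.2, 0.3, -0.0]
opening: 0.992
```

```bash
cat > st.py <<'E'
from h import *
from scipy.spatial.transform import Rotation as Ro
s=env.state();print(round(s['t'],2),s['eef_pos'].round(1),s['ft_force'].round(1),round(s['opening'],3))
R=Ro.from_euler('xyz',s['tcp_rot']).as_matrix();print(R.round(3).tolist())
print('j6',s['joints'].round(2))
E
cat > goto.py <<'E'
import sys
from st import *
p=np.array(eval(sys.argv[1]));d=R.T@(p-s['eef_pos']);print('shift mm',d.round(1),'units',(d/500).round(4))
E
python3 goto.py "[465.7,-316.3,88]"; python3 -c "
from h import *
a=snap('wrist','pics/w6.png')"
```

```text
6.9 [ 450.5 -356.8  214.4] [ 0.2  0.3 -0. ] 0.992
[[-0.0, 0.27, 0.963], [0.001, 0.963, -0.27], [-1.0, 0.0, -0.0]]
j6 [-0.78  0.43  1.7   0.    1.01 -2.08]
shift mm [126.4  43.    3.8] units [0.2528 0.0861 0.0076]
```

>>> carry_out([
  [0, 0.086, 0.0076],
  [0, 0, 0],
  [0.085, 0, 0],
  [0.085, 0, 0],
  [0.083, 0, 0],
], grip=[-1, -1, -1, -1, -1], turn=[0, 0, 0, 0, 0])

```text
t: 7.45
eef_pos: [466.9, -314.6, 87.2]
tcp_rot: [-0.373, 1.57, -0.641]
ft_force: [0.5, -0.1, -0.3]
opening: 1.003
```

>>> carry_out([
  [0, 0, 0],
  [0, 0, 0],
], grip=[-1, -1], turn=[0, 0])

```text
t: 7.65
eef_pos: [466.8, -315.2, 88.7]
tcp_rot: [2.585, 1.57, 2.315]
ft_force: [1.0, -0.4, 1.4]
opening: 1.002
```

```bash
python3 st.py; python3 -c "
from h import *
a=snap('wrist','pics/w7.png');b=snap('top','pics/t7.png');c=snap('scene','pics/s7.png')
cv2.imwrite('pics/c8.png',np.hstack([cv2.resize(a,(480,300)),cv2.resize(c[200:320,110:238],(320,300),interpolation=2)]))"
```

```text
7.65 [ 466.8 -315.2   88.7] [ 1.  -0.4  1.4] 1.002
[[-0.001, 0.266, 0.964], [0.001, 0.964, -0.266], [-1.0, 0.0, -0.001]]
j6 [-0.71  0.58  1.85  0.    0.71 -2.01]
```

View pics/c8.png

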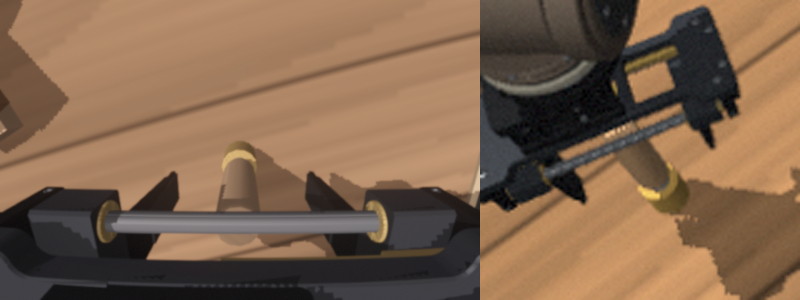

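The handle stands centred between the open fingers. Closing now.

>>> carry_out([
  [0, 0, 0],
  [0, 0, 0],
  [0, 0, 0],
  [0, 0, 0],
  [0, 0, 0],
], grip=[1, 1, 1, 1, 1], turn=[0, 0, 0, 0, 0])

```text
t: 8.3
eef_pos: [466.3, -315.7, 88.2]
tcp_rot: [1.032, 1.571, 0.761]
ft_force: [0.5, -0.2, 0.3]
opening: 0.638
```

>>> carry_out([
  [0, 0, 0],
  [0, 0, 0],
  [0, 0, 0],
  [0, 0, 0],
  [0, 0, 0],
], grip=[1, 1, 1, 1, 1], turn=[0, 0, 0, 0, 0])

```text
t: 8.8
eef_pos: [466.3, -315.7, 88.0]
tcp_rot: [2.349, 1.571, 2.079]
ft_force: [0.8, -0.9, 0.0]
opening: 0.271
```

>>> carry_out([
  [0, 0, 0],
  [-0.06, 0, 0],
  [-0.09, 0, 0],
  [-0.09, 0, 0],
  [0, 0, 0],
], grip=[1, 1, 1, 1, 1], turn=[0, 0, 0, 0, 0])

```text
t: 9.3
eef_pos: [467.8, -316.9, 213.4]
tcp_rot: [-0.429, 1.562, -0.7]
ft_force: [1.5, -0.1, -3.5]
opening: 0.272
```

```bash
python3 st.py; python3 -c "
from h import *
# targets: vise centre
c=np.array([595.9,9.1]);yv=np.array([.2695,.963]);print('L',c+34*yv,'R',c-34*yv)
# recheck centre from block end/jaw edges in w1 handled visually
"; python3 goto.py "[586.7,-23.6,208]"
```

```text
9.3 [ 467.8 -316.9  213.4] [ 1.5 -0.1 -3.5] 0.272
[[0.007, 0.267, 0.964], [-0.006, 0.964, -0.267], [-1.0, -0.004, 0.008]]
j6 [-0.71  0.42  1.73  0.    0.98 -2.01]
L [605.063  41.842] R [586.737 -23.642]
9.3 [ 467.8 -316.9  213.4] [ 1.5 -0.1 -3.5] 0.272
[[0.007, 0.267, 0.964], [-0.006, 0.964, -0.267], [-1.0, -0.004, 0.008]]
j6 [-0.71  0.42  1.73  0.    0.98 -2.01]
shift mm [  4.5 314.4  36.1] units [0.0091 0.6288 0.0722]
```

>>> carry_out([
  [0, 0.09, 0.0103],
  [0, 0.09, 0.0103],
  [0, 0.09, 0.0103],
  [0, 0.09, 0.0103],
  [0, 0.09, 0.0103],
], grip=[1, 1, 1, 1, 1], turn=[0, 0, 0, 0, 0])

```text
t: 9.8
eef_pos: [551.3, -103.9, 207.1]
tcp_rot: [3.046, 1.569, 2.775]
ft_force: [0.6, 0.1, -2.9]
opening: 0.271
```

>>> carry_out([
  [0, 0.09, 0.0103],
  [0, 0.09, 0.0103],
  [0, 0, 0],
  [0, 0, 0],
], grip=[1, 1, 1, 1], turn=[0, 0, 0, 0])

```text
t: 10.2
eef_pos: [585.0, -20.8, 206.9]
tcp_rot: [-2.979, 1.569, 3.036]
ft_force: [0.1, -0.1, -2.3]
opening: 0.271
```

```bash
python3 goto.py "[587.3,-21.7,194]"
```

```text
10.2 [585.  -20.8 206.9] [ 0.1 -0.1 -2.3] 0.271
[[-0.002, 0.265, 0.964], [0.0, 0.964, -0.265], [-1.0, -0.0, -0.002]]
j6 [-0.15  0.46  1.68 -0.    1.   -1.45]
shift mm [12.9 -0.3  2.5] units [ 0.0258 -0.0005  0.0049]
```

>>> carry_out([
  [0.014, 0, 0.005],
  [0.01, 0, 0],
  [0.004, 0, 0],
  [0.004, 0, 0],
  [0, 0, 0],
], grip=[1, 1, 1, 1, 1], turn=[0, 0, 0, 0, 0])

```text
t: 10.7
eef_pos: [587.6, -22.9, 191.8]
tcp_rot: [3.015, 1.57, 2.743]
ft_force: [-0.5, 0.1, -3.4]
opening: 0.271
```

>>> carry_out([
  [0.002, 0, 0],
  [0.002, 0, 0],
  [0.002, 0, 0],
  [0, 0, 0],
], grip=[1, 1, 1, 1], turn=[0, 0, 0, 0])

```text
t: 11.1
eef_pos: [587.7, -22.5, 189.0]
tcp_rot: [2.294, 1.571, 2.023]
ft_force: [-0.7, -0.4, -3.4]
opening: 0.271
```

```bash
python3 st.py
```

```text
11.1 [587.7 -22.5 189. ] [-0.7 -0.4 -3.4] 0.271
[[-0.0, 0.267, 0.964], [0.0, 0.964, -0.267], [-1.0, 0.0, -0.0]]
j6 [-0.15  0.48  1.7   0.    0.96 -1.45]
```

>>> carry_out([
  [0.002, 0, 0],
  [0.002, 0, 0],
  [0.002, 0, 0],
  [0, 0, 0],
], grip=[1, 1, 1, 1], turn=[0, 0, 0, 0])

```text
t: 11.5
eef_pos: [587.8, -22.5, 186.0]
tcp_rot: [2.093, 1.571, 1.823]
ft_force: [1.0, 0.1, -2.0]
opening: 0.27
```

>>> carry_out([
  [0.002, 0, 0],
  [0.002, 0, 0],
  [0, 0, 0],
], grip=[1, 1, 1], turn=[0, 0, 0])

```text
t: 11.8
eef_pos: [587.8, -22.5, 184.1]
tcp_rot: [0.727, 1.571, 0.457]
ft_force: [-0.1, 0.8, -0.7]
opening: 0.273
```

>>> carry_out([
  [0.002, 0, 0],
  [0, 0, 0],
], grip=[1, 1], turn=[0, 0])

```text
t: 12.0
eef_pos: [587.8, -22.5, 183.1]
tcp_rot: [0.889, 1.571, 0.618]
ft_force: [0.6, -0.1, -0.9]
opening: 0.266
```

>>> carry_out([
  [0.002, 0, 0],
  [0, 0, 0],
], grip=[1, 1], turn=[0, 0])

```text
t: 12.2
eef_pos: [587.8, -22.5, 182.0]
tcp_rot: [1.523, 1.571, 1.253]
ft_force: [0.1, -0.6, -1.2]
opening: 0.27
```

>>> carry_out([
  [0.001, 0, 0],
  [0, 0, 0],
], grip=[1, 1], turn=[0, 0])

```text
t: 12.4
eef_pos: [587.8, -22.5, 181.6]
tcp_rot: [0.619, 1.571, 0.348]
ft_force: [-0.0, -0.3, -0.6]
opening: 0.273
```

>>> carry_out([
  [0.002, 0, 0],
  [0, 0, 0],
], grip=[1, 1], turn=[0, 0])

```text
t: 12.6
eef_pos: [587.7, -22.7, 180.6]
tcp_rot: [-1.517, 1.57, -1.788]
ft_force: [-0.7, -2.1, 0.0]
opening: 0.267
```

>>> carry_out([
  [0.001, 0, 0],
  [0, 0, 0],
], grip=[1, 1], turn=[0, 0])

```text
t: 12.8
eef_pos: [587.7, -22.7, 180.1]
tcp_rot: [-1.301, 1.571, -1.572]
ft_force: [-1.1, -2.2, 0.9]
opening: 0.267
```

>>> carry_out([
  [0.001, 0, 0],
  [0, 0, 0],
], grip=[1, 1], turn=[0, 0])

```text
t: 13.0
eef_pos: [587.8, -22.6, 179.6]
tcp_rot: [-0.359, 1.571, -0.63]
ft_force: [-0.6, -2.3, 1.0]
opening: 0.271
```

>>> carry_out([
  [0.001, 0, 0],
  [0, 0, 0],
], grip=[1, 1], turn=[0, 0])

```text
t: 13.2
eef_pos: [587.8, -22.5, 179.1]
tcp_rot: [0.619, 1.571, 0.349]
ft_force: [-1.0, -2.4, 1.3]
opening: 0.272
```

>>> carry_out([
  [0.001, 0, 0],
  [0, 0, 0],
], grip=[1, 1], turn=[0, 0])

```text
t: 13.4
eef_pos: [587.8, -22.5, 178.6]
tcp_rot: [0.747, 1.571, 0.476]
ft_force: [-0.7, -2.2, 0.7]
opening: 0.269
```

>>> carry_out([
  [0.001, 0, 0],
  [0, 0, 0],
], grip=[1, 1], turn=[0, 0])

```text
t: 13.6
eef_pos: [587.8, -22.6, 178.4]
tcp_rot: [0.183, 1.57, -0.088]
ft_force: [-2.1, -4.1, 4.0]
opening: 0.273
```

>>> carry_out([
  [0.001, 0, 0],
  [0, 0, 0],
], grip=[1, 1], turn=[0, 0])

```text
t: 13.8
eef_pos: [587.9, -22.6, 178.4]
tcp_rot: [0.072, 1.57, -0.199]
ft_force: [-3.0, -3.3, 8.6]
opening: 0.27
```

>>> carry_out([
  [0.0006, 0, 0],
  [0, 0, 0],
], grip=[1, 1], turn=[0, 0])

```text
t: 14.0
eef_pos: [587.9, -22.6, 178.4]
tcp_rot: [0.067, 1.57, -0.203]
ft_force: [-3.8, -3.9, 12.1]
opening: 0.27
```

The right end has bottomed out at TCP z 178.4. Now the left end.

>>> carry_out([
  [-0.04, 0, 0],
  [0, 0.066, 0],
  [0, 0.066, 0],
  [0, 0, 0],
  [0.008, 0, 0],
], grip=[1, 1, 1, 1, 1], turn=[0, 0, 0, 0, 0])

```text
t: 14.5
eef_pos: [605.3, 41.9, 192.9]
tcp_rot: [2.301, 1.57, 2.032]
ft_force: [0.2, 0.3, -3.0]
opening: 0.272
```

>>> carry_out([
  [0.003, 0, 0],
  [0.003, 0, 0],
  [0.003, 0, 0],
  [0, 0, 0],
], grip=[1, 1, 1, 1], turn=[0, 0, 0, 0])

```text
t: 14.9
eef_pos: [605.3, 40.6, 188.6]
tcp_rot: [2.978, 1.57, 2.706]
ft_force: [0.0, 0.6, -1.8]
opening: 0.271
```

>>> carry_out([
  [0.002, 0, 0],
  [0.002, 0, 0],
  [0, 0, 0],
], grip=[1, 1, 1], turn=[0, 0, 0])

```text
t: 15.2
eef_pos: [605.3, 41.0, 186.7]
tcp_rot: [2.791, 1.571, 2.521]
ft_force: [0.2, 0.0, -3.1]
opening: 0.27
```

>>> carry_out([
  [0.002, 0, 0],
  [0.002, 0, 0],
  [0, 0, 0],
], grip=[1, 1, 1], turn=[0, 0, 0])

```text
t: 15.5
eef_pos: [605.3, 41.1, 184.7]
tcp_rot: [3.009, 1.571, 2.738]
ft_force: [-0.9, -0.2, -3.2]
opening: 0.269
```

>>> carry_out([
  [0.002, 0, 0],
  [0.002, 0, 0],
  [0, 0, 0],
], grip=[1, 1, 1], turn=[0, 0, 0])

```text
t: 15.8
eef_pos: [605.3, 41.1, 182.6]
tcp_rot: [3.055, 1.571, 2.784]
ft_force: [0.3, -0.2, -2.5]
opening: 0.273
```

>>> carry_out([
  [0.002, 0, 0],
  [0, 0, 0],
], grip=[1, 1], turn=[0, 0])

```text
t: 16.0
eef_pos: [605.4, 41.1, 181.7]
tcp_rot: [2.598, 1.571, 2.327]
ft_force: [0.5, -0.8, -2.9]
opening: 0.272
```

>>> carry_out([
  [0.001, 0, 0],
  [0, 0, 0],
], grip=[1, 1], turn=[0, 0])

```text
t: 16.2
eef_pos: [605.4, 41.1, 181.3]
tcp_rot: [2.197, 1.571, 1.926]
ft_force: [0.1, -0.2, -3.2]
opening: 0.269
```

>>> carry_out([
  [0.002, 0, 0],
  [0, 0, 0],
], grip=[1, 1], turn=[0, 0])

```text
t: 16.4
eef_pos: [605.4, 41.1, 180.2]
tcp_rot: [2.945, 1.571, 2.675]
ft_force: [0.3, -0.9, -3.1]
opening: 0.267
```

>>> carry_out([
  [0.001, 0, 0],
  [0, 0, 0],
], grip=[1, 1], turn=[0, 0])

```text
t: 16.6
eef_pos: [605.4, 41.1, 179.8]
tcp_rot: [2.465, 1.571, 2.194]
ft_force: [-0.3, 0.5, -2.2]
opening: 0.267
```

>>> carry_out([
  [0.001, 0, 0],
  [0, 0, 0],
], grip=[1, 1], turn=[0, 0])

```text
t: 16.8
eef_pos: [605.4, 41.1, 179.3]
tcp_rot: [2.175, 1.571, 1.904]
ft_force: [0.1, 0.2, -2.9]
opening: 0.27
```

>>> carry_out([
  [0.001, 0, 0],
  [0, 0, 0],
], grip=[1, 1], turn=[0, 0])

```text
t: 17.0
eef_pos: [605.4, 41.1, 178.8]
tcp_rot: [2.32, 1.571, 2.049]
ft_force: [-0.3, 0.4, -2.3]
opening: 0.268
```

>>> carry_out([
  [0.001, 0, 0],
  [0, 0, 0],
], grip=[1, 1], turn=[0, 0])

```text
t: 17.2
eef_pos: [605.5, 41.1, 178.4]
tcp_rot: [0.504, 1.571, 0.233]
ft_force: [-1.0, 0.1, -1.1]
opening: 0.271
```

>>> carry_out([
  [0.001, 0, 0],
  [0, 0, 0],
], grip=[1, 1], turn=[0, 0])

```text
t: 17.4
eef_pos: [605.6, 41.1, 178.4]
tcp_rot: [0.318, 1.57, 0.048]
ft_force: [-1.2, -0.1, 4.2]
opening: 0.271
```

>>> carry_out([
  [0.001, 0, 0],
  [0, 0, 0],
], grip=[1, 1], turn=[0, 0])

```text
t: 17.6
eef_pos: [605.6, 41.1, 178.4]
tcp_rot: [0.268, 1.57, -0.002]
ft_force: [-1.6, -0.1, 8.9]
opening: 0.275
```

```bash
python3 st.py
```

```text
17.6 [605.6  41.1 178.4] [-1.6 -0.1  8.9] 0.275
[[0.001, 0.267, 0.964], [-0.0, 0.964, -0.267], [-1.0, 0.0, 0.001]]
j6 [-0.04  0.52  1.66  0.    0.96 -1.34]
```

>>> carry_out([
  [0.001, 0, 0],
  [0.0007, 0, 0],
  [0, 0, 0],
], grip=[1, 1, 1], turn=[0, 0, 0])

```text
t: 17.9
eef_pos: [605.7, 41.1, 178.3]
tcp_rot: [0.229, 1.569, -0.042]
ft_force: [-4.3, 0.4, 16.2]
opening: 0.272
```

>>> carry_out([
  [-0.02, 0, 0],
  [0, -0.066, 0],
  [0, -0.066, 0],
  [0, 0, 0],
  [0.012, 0, 0],
], grip=[1, 1, 1, 1, 1], turn=[0, 0, 0, 0, 0])

```text
t: 18.4
eef_pos: [588.1, -23.0, 180.9]
tcp_rot: [0.305, 1.569, 0.033]
ft_force: [1.4, -0.3, -3.4]
opening: 0.267
```

>>> carry_out([
  [0.002, 0, 0],
  [0.002, 0, 0],
  [0.001, 0, 0],
  [0, 0, 0],
  [0, 0, 0],
], grip=[1, 1, 1, 1, 1], turn=[0, 0, 0, 0, 0])

```text
t: 18.9
eef_pos: [587.8, -21.9, 178.4]
tcp_rot: [0.951, 1.57, 0.681]
ft_force: [-2.9, 0.7, 5.1]
opening: 0.269
```

Right end stayed down at 178.4. Pressing it, then left and right again.

>>> carry_out([
  [0.001, 0, 0],
  [0.0014, 0, 0],
  [0, 0, 0],
], grip=[1, 1, 1], turn=[0, 0, 0])

```text
t: 19.2
eef_pos: [587.9, -22.0, 178.3]
tcp_rot: [0.425, 1.569, 0.155]
ft_force: [-6.5, 1.1, 16.5]
opening: 0.274
```

>>> carry_out([
  [-0.02, 0, 0],
  [0, 0.066, 0],
  [0, 0.066, 0],
  [0, 0, 0],
  [0.012, 0, 0],
], grip=[1, 1, 1, 1, 1], turn=[0, 0, 0, 0, 0])

```text
t: 19.7
eef_pos: [605.8, 41.8, 181.0]
tcp_rot: [0.155, 1.57, -0.114]
ft_force: [-0.3, 0.1, -2.8]
opening: 0.272
```

>>> carry_out([
  [0.002, 0, 0],
  [0.002, 0, 0],
  [0.001, 0, 0],
  [0, 0, 0],
  [0, 0, 0],
], grip=[1, 1, 1, 1, 1], turn=[0, 0, 0, 0, 0])

```text
t: 20.2
eef_pos: [605.5, 40.7, 178.5]
tcp_rot: [-0.006, 1.57, -0.277]
ft_force: [-1.4, -0.7, -1.6]
opening: 0.27
```

>>> carry_out([
  [0.002, 0, 0],
  [0.001, 0, 0],
  [0.001, 0, 0],
  [0, 0, 0],
], grip=[1, 1, 1, 1], turn=[0, 0, 0, 0])

```text
t: 20.6
eef_pos: [605.7, 40.8, 178.3]
tcp_rot: [0.048, 1.569, -0.222]
ft_force: [-5.4, -1.6, 16.1]
opening: 0.27
```

>>> carry_out([
  [-0.02, 0, 0],
  [0, -0.066, 0],
  [0, -0.066, 0],
  [0, 0, 0],
  [0.012, 0, 0],
], grip=[1, 1, 1, 1, 1], turn=[0, 0, 0, 0, 0])

```text
t: 21.1
eef_pos: [588.2, -23.0, 180.9]
tcp_rot: [0.352, 1.569, 0.08]
ft_force: [0.1, -0.1, -2.2]
opening: 0.269
```

>>> carry_out([
  [0.002, 0, 0],
  [0.002, 0, 0],
  [0.001, 0, 0],
  [0, 0, 0],
  [0, 0, 0],
], grip=[1, 1, 1, 1, 1], turn=[0, 0, 0, 0, 0])

```text
t: 21.6
eef_pos: [587.8, -21.8, 178.4]
tcp_rot: [-0.186, 1.57, -0.456]
ft_force: [-2.5, -0.3, 4.8]
opening: 0.27
```

>>> carry_out([
  [0.001, 0, 0],
  [0.0014, 0, 0],
  [0, 0, 0],
], grip=[1, 1, 1], turn=[0, 0, 0])

```text
t: 21.9
eef_pos: [588.0, -21.8, 178.3]
tcp_rot: [-0.014, 1.569, -0.284]
ft_force: [-5.8, -0.0, 16.5]
opening: 0.27
```

>>> carry_out([
  [-0.03, 0, 0],
  [-0.04, 0, 0],
  [0, -0.09, -0.01],
  [0, -0.09, -0.01],
  [0, -0.09, -0.01],
], grip=[1, 1, 1, 1, 1], turn=[0, 0, 0, 0, 0])

```text
t: 22.4
eef_pos: [536.9, -148.9, 211.6]
tcp_rot: [0.393, 1.57, 0.124]
ft_force: [0.9, 0.4, -3.6]
opening: 0.267
```

>>> carry_out([
  [0, -0.09, -0.01],
  [0, -0.09, -0.01],
  [0, -0.07, -0.01],
  [0, 0, 0],
  [0, 0, 0],
], grip=[1, 1, 1, 1, 1], turn=[0, 0, 0, 0, 0])

```text
t: 22.9
eef_pos: [489.4, -265.0, 211.4]
tcp_rot: [1.924, 1.57, 1.652]
ft_force: [0.1, -0.8, -3.2]
opening: 0.266
```

```bash
python3 goto.py "[466,-316,100]"; python3 -c "
from h import *
a=snap('scene','pics/s9.png')[160:280,290:410];b=snap('top','pics/t9.png')[125:225,250:350]
c=np.hstack([cv2.resize(b,(400,400),interpolation=2),cv2.resize(a,(400,400),interpolation=2)]);cv2.imwrite('pics/c9.png',c)"
```

```text
22.9 [ 489.4 -265.   211.4] [ 0.1 -0.8 -3.2] 0.266
[[-0.0, 0.268, 0.963], [0.001, 0.963, -0.268], [-1.0, 0.001, -0.0]]
j6 [-0.62  0.41  1.75  0.    0.98 -1.91]
shift mm [111.4 -55.5  -8.8] units [ 0.2227 -0.111  -0.0176]
```

View pics/c9.png

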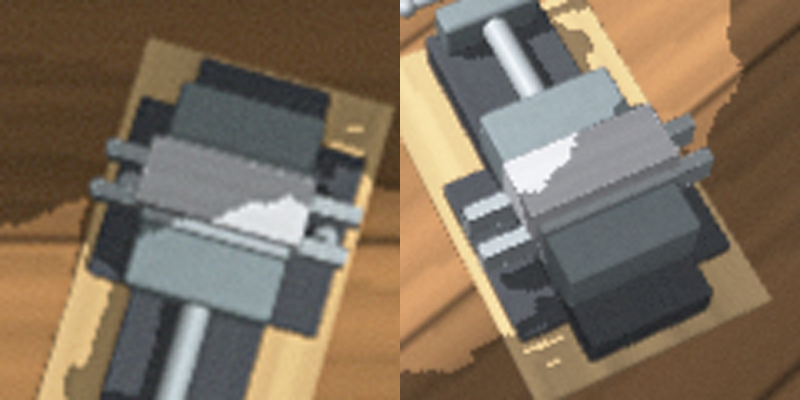

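Both bars now look level with each other and the block sits lower and level. Setting the tamper down at its old spot.

>>> carry_out([
  [0, -0.055, -0.009],
  [0, -0.055, -0.009],
  [0.08, 0, 0],
  [0.08, 0, 0],
  [0.06, 0, 0],
], grip=[1, 1, 1, 1, 1], turn=[0, 0, 0, 0, 0])

```text
t: 23.5
eef_pos: [466.2, -314.1, 99.7]
tcp_rot: [2.491, 1.57, 2.221]
ft_force: [0.1, -0.5, -2.8]
opening: 0.271
```

>>> carry_out([
  [0, 0, 0],
  [0.008, 0, 0],
  [0.008, 0, 0],
  [0.004, 0, 0],
  [0, 0, 0],
], grip=[1, 1, 1, 1, 1], turn=[0, 0, 0, 0, 0])

```text
t: 24.0
eef_pos: [466.2, -315.6, 92.3]
tcp_rot: [-0.391, 1.57, -0.662]
ft_force: [-0.0, -1.2, -3.2]
opening: 0.274
```

>>> carry_out([
  [0.001, 0, 0],
  [0, 0, 0],
], grip=[1, 1], turn=[0, 0])

```text
t: 24.2
eef_pos: [466.0, -315.7, 91.4]
tcp_rot: [-0.282, 1.57, -0.552]
ft_force: [1.0, -0.7, -4.0]
opening: 0.269
```

>>> carry_out([
  [0.002, 0, 0],
  [0.001, 0, 0],
  [0.001, 0, 0],
  [0, 0, 0],
], grip=[1, 1, 1, 1], turn=[0, 0, 0, 0])

```text
t: 24.6
eef_pos: [465.9, -315.6, 88.9]
tcp_rot: [2.309, 1.571, 2.038]
ft_force: [0.1, -1.4, -2.3]
opening: 0.267
```

>>> carry_out([
  [0.001, 0, 0],
  [0.001, 0, 0],
  [0, 0, 0],
], grip=[1, 1, 1], turn=[0, 0, 0])

```text
t: 24.9
eef_pos: [465.9, -315.6, 88.0]
tcp_rot: [1.19, 1.571, 0.919]
ft_force: [0.0, 0.6, -3.8]
opening: 0.273
```

>>> carry_out([
  [0.001, 0, 0],
  [0, 0, 0],
], grip=[1, 1], turn=[0, 0])

```text
t: 25.1
eef_pos: [466.0, -315.6, 88.0]
tcp_rot: [-0.167, 1.57, -0.438]
ft_force: [-1.0, 1.9, 2.9]
opening: 0.266
```

>>> carry_out([
  [0, 0, 0],
  [0, 0, 0],
  [0, 0, 0],
  [0, 0, 0],
  [0, 0, 0],
], grip=[-1, -1, -1, -1, -1], turn=[0, 0, 0, 0, 0])

```text
t: 25.6
eef_pos: [465.9, -315.6, 87.5]
tcp_rot: [1.929, 1.571, 1.658]
ft_force: [-0.3, -0.5, -0.4]
opening: 0.634
```

>>> carry_out([
  [0, 0, 0],
  [0, 0, 0],
  [0, 0, 0],
  [0, 0, 0],
  [0, 0, 0],
], grip=[-1, -1, -1, -1, -1], turn=[0, 0, 0, 0, 0])

```text
t: 26.1
eef_pos: [465.9, -315.5, 87.5]
tcp_rot: [1.7, 1.571, 1.429]
ft_force: [0.5, 0.4, 0.6]
opening: 0.991
```

>>> carry_out([
  [-0.03, 0, 0],
  [-0.08, 0, 0],
  [-0.09, 0, 0],
  [-0.09, 0, 0],
  [0, 0, 0],
], grip=[-1, -1, -1, -1, -1], turn=[0, 0, 0, 0, 0])

```text
t: 26.6
eef_pos: [467.4, -316.7, 238.2]
tcp_rot: [-0.434, 1.561, -0.704]
ft_force: [0.2, 0.2, -0.2]
opening: 0.996
```

>>> carry_out([
  [0, 0, -0.08],
  [0, 0, -0.08],
  [0, 0, -0.08],
  [0, 0, 0],
  [0, 0, 0],
], grip=[-1, -1, -1, -1, -1], turn=[0, 0, 0, 0, 0])

```text
t: 27.1
eef_pos: [350.0, -283.6, 232.7]
tcp_rot: [-0.361, 1.57, -0.633]
ft_force: [0.8, 0.3, 0.0]
opening: 0.999
```

```bash
python3 st.py; python3 - <<'E'
from h import *
a=snap('scene','pics/s10.png');b=snap('top','pics/t10.png')
A=cv2.imread('pics/scene0.png');B=cv2.imread('pics/top0.png')
# changes at bystanders & tamper (mean abs diff in boxes)
for n,i,j,bx in [('jar',a,A,(420,130,465,185)),('wrench',a,A,(368,88,424,140)),('collar',a,A,(232,318,270,356)),('tamper',a,A,(155,240,200,292)),('collar t',b,B,(408,142,438,170)),('wrench t',b,B,(138,224,218,252)),('jar t',b,B,(178,142,218,180)),('tamper t',b,B,(425,215,465,242))]:
    s=np.s_[bx[1]:bx[3],bx[0]:bx[2]];print(n,np.abs(i[s].astype(int)-j[s]).mean().round(1))
    t=cv2.matchTemplate(i[max(bx[1]-15,0):bx[3]+15,max(bx[0]-15,0):bx[2]+15],j[s],cv2.TM_CCOEFF_NORMED);_,m,_,l=cv2.minMaxLoc(t);print('  shift',l[0]-min(15,bx[0]),l[1]-min(15,bx[1]),round(m,2))
E
```

```text
27.1 [ 350.  -283.6  232.7] [0.8 0.3 0. ] 0.999
[[0.001, 0.268, 0.963], [-0.0, 0.963, -0.268], [-1.0, -0.0, 0.001]]
j6 [-0.83  0.24  1.96  0.    0.94 -2.13]
jar 21.7
  shift 0 0 0.82
wrench 36.9
  shift 0 0 0.64
collar 9.1
  shift 0 0 0.99
tamper 13.8
  shift 1 -1 0.97
collar t 10.8
  shift 0 0 0.98
wrench t 29.3
  shift 0 0 0.71
jar t 19.5
  shift 0 0 0.89
tamper t 15.2
  shift -1 0 0.98
```

```bash
python3 -c "
from cell import env
print(env.job_done())"
```

```text
the job is handed in; nothing more can be done
None
```

The job is done and handed in at about 27 s of the 72 s allowed; `env.job_done()` gives no verdict.

- **Parallel:** I pushed the stray bar (+x side) back in by about 34 mm with shut fingers. Its end then measured about 1.6 mm inside its twin's, which is within the 8 mm limit. The last picture, taken after the tapping, shows the two bars level with each other.
- **Block:** I pressed it only with the tamper: right end, left, right, left, right. After a first right-hand push of about 15 N, each push was about 19 N by the wrist reading corrected for the tamper's weight. Both ends stopped hard at the same height (TCP 178.3–178.4 mm, level within about 0.2 mm) and did not rise between pushes. Block height and parallel-top height both put the board at about 4–5 mm.
- **Tamper:** It stands on the bench at its old spot, roughly 350 mm from the vise. It matches its first picture to within one pixel.
- **Jar, wrench and collar:** No shift showed in either camera. The matches were weaker for the wrench (0.64–0.71) and jar (0.82–0.89), probably because the arm's shadow fell on them.

I could not measure the contact force on each parallel, nor test whether the bars still slide. I infer both from the stiff, equal seating.

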